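# Shut the sample cell and press start

## Robot

A 6-joint arm with a two-finger parallel gripper is mounted at the origin on the work surface. World frame = base frame: x ahead of the robot, y to its left, z up, the work surface at z = 0. Lengths are in m, angles in rad, forces in N, time in s.
With the tool pointing down it reaches from about 0.35 to 1 m from the base axis. Payload 7.1 kg.
Tool frame: the origin (TCP) lies midway between the tips of the shut fingers; the grasp point (between the pads) lies 19 mm behind it (manip.hold_point_z is the distance from the TCP to the grasp point, in m); z points along the fingers, y is the line along which they close (so a half turn about z gives the same grasp; the last joint's range is limited). The gripper opens to 85 mm and grips with 20 to 120 N. Pads are 22 mm wide; open, the fingers measure 114 mm over their backs; the gripper's body (76 mm by 85 mm) begins 54 mm behind the grasp point. The pads swing forward as they close: fully open they stand 13 mm farther back than shut.
Start: joints at [1.243, 0.423, 1.63, -0, 1.089, -0.019], TCP at [0.19, 0.595, 0.231] pointing down, gripper open.
Joint ranges: [-3, 3], [-0.9, 2.11], [0.09, 2.58], [-1.31, 4.45], [0.11, 2.69], [-2.54, 2.54]. Speed limits (rad/s): [2.39, 2.39, 3.01, 3.14, 3.14, 3.14].

## Interface

Orientations are given as a unit quaternion [w, x, y, z].
In Python, from plant import manip, cams, ticket gives the robot as it stands.
- The arm moves only by the tool servo_tool, never from a script. Its argument "targets" is a list of rows, each an object of numbers: "x", "y", "z": the shift along the tool's x, y, z in m; "twist": the turn about the tool's z in rad. A call has 1 to 20 rows; each row shifts and turns the commanded pose from where the row before left it, along the tool's axes as they then stand; what a row does not reach is not made up. A row lasts 1/10 s, in which the tool goes at most 50 mm and 8.59 degrees, less where a joint would pass 70% of its speed; a pose out of reach is approached as far as the arm can. A call is refused whole if a number of a shift passes 0.05 or a number of a turn 0.15, either way. A call with a gripper value outside its range is refused whole. "jaw" is the closure in counts, from 0 (fully open) to 255 (shut), set as the call begins (left out, the last holds). The fingers move at their own pace and stop on an object; "newtons" is the grip in N (left out, the last holds). Time passes only in rows, so rows that do not move let the fingers close. It gives the time, the measured TCP pose, the force, the opening and the grip force at its end, in the units of the state.
- manip.read_state(): the state, without advancing time (a new reading comes with each control period).
- cams.get_image(name): name is "side" or "top"; returns the picture (480x640x3 uint8, blue, green, red); there is no depth.
- cams.camera_params(name): a dict with "mtx" (3x3 intrinsics, pixels), "R" (3x3) and "t" (3): a world point X has camera coordinates R X + t. Camera axes: x right, y down, z forward; pixel columns grow to the right and rows downward; lengths in m; the calibration is good to about 2 mm. A picture is of the moment at which its call begins. camera_params takes no time and is no camera call.
- ticket.hand_in(): hands the job in; it is judged then, once.
The state is a dict: "clock": time; "joint_positions": joint angles; "dq": joint speeds; "effort": joint torques, N m; "tcp_pos": TCP position; "tcp_rot": TCP orientation; "contact_force": force on the tool from outside, world axes, zero at the start; "torque": the same for the moment, N m; "grip_width": opening from 0.0 (shut) to 1.0 (fully open); "grasp_force": force on a finger pad.
Only numpy, scipy, OpenCV 4.12 (cv2) and the standard library are available. Lean on these libraries where they do the work, as an engineer would, in place of code of your own. Each camera call takes 0.05 s, during which the arm holds its last target. There are 200 camera calls.

## Task

Without gripping or lifting anything, gently push the sample cell's sliding cover until it is fully shut over the well, then lightly press the square key on the keypad down with the fingertips and let it come up again, and withdraw. Do not press the other three keys, and leave everything that stands about where it is.

Things in the scene. Friction and masses are not known exactly. Their poses are not given: they have to be found in the camera images.
- cell: sample cell: dark blue fixed block with a grey top, 130 mm (its x) by 210 mm (its y) by 100 mm high, origin at the centre of its underside. Its round well, 56 mm across, opens in the top 40 mm towards its +y from the centre. Two steel guide rails (to 110 mm above the bench, 200 mm long, at x = +-52 mm) run along its y on either side of the cover
- cover (a joint): the cell's sliding steel cover, a plate 92 x 90 x 10 mm whose top is 112 mm above the bench: distance in m that it has slid along the cell's +y; 0 fully open, 0.080 against its stop with the well fully covered. It starts part-way open, resists with about 2 N of sliding friction and stays where it is left; it cannot be lifted
- cover_knob (a point): centre of the top face of the black knob in the middle of the cover, 146 mm above the bench; the knob stands 34 mm above the cover plate, is 26 mm across in its upper 24 mm and 14 mm across at the foot; it moves with the cover
- keypad: keypad: dark blue fixed box, 130 mm (its x) by 230 mm (its y) by 45 mm high, origin at the centre of its underside. Four grey keys stand in a row along its y, 50 mm apart, 25 mm to its -x side of the centre, in an order that changes
- key_square (a joint): how far the square key is pressed down, m: 0 at rest, 0.006 at the bottom; spring return, about 1 N to start it and 4 N at the bottom
- key_square_top (a point): centre of the top face of the square key (24 x 24 mm), the start key; at rest it stands 61 mm above the bench (16 mm above the keypad's top); goes down with the key
- key_large_top (a point): centre of the top face of the large round key (30 mm across); at rest the top stands 61 mm above the bench (16 mm above the keypad's top); leave this key alone
- key_small_top (a point): centre of the top face of the small round key (16 mm across); at rest the top stands 61 mm above the bench (16 mm above the keypad's top); leave this key alone
- key_bar_top (a point): centre of the top face of the narrow bar key (34 mm along the keypad's x, 12 mm wide); at rest the top stands 61 mm above the bench (16 mm above the keypad's top); leave this key alone
- key_large (a joint): how far the large round key is pressed, m; 0 at rest, 0.006 at the bottom, same spring
- key_small (a joint): how far the small round key is pressed, m; as above
- key_bar (a joint): how far the bar key is pressed, m; as above
- weight: bystander: brass weight, 28 mm across, 36 mm high, loose on the keypad's top behind the keys; origin at the centre of its underside
- jar: bystander: amber jar, 44 mm across, 60 mm high, loose on the bench between cell and keypad; origin under its centre
- beaker: bystander: open steel beaker, 54 mm across, 70 mm high, loose on the bench between cell and keypad; origin under its centre
- bottle: bystander: white bottle, 60 mm across, 150 mm high, at the back; origin under its centre
- driver: bystander: screwdriver, 170 mm long, lying near the robot
- wrench: bystander: wrench, 160 mm long, lying near the robot
- pan_tray: bystander: aluminium tray with compartments, 100 x 140 x 25 mm, at the back; origin under its centre
Mind the look-alikes: they are no part of the job. There is more than one size of the cell; the job needs the larger.

How it is judged:
By the outcome, as a careful person would: the job done as asked, in the order asked, and still so for the second after the job is handed in, with the robot touching nothing.
It also fails if it takes over 51 s, if anything falls off the work surface, if the arm or the gripper's body presses on something with over 40 N, if the wrist force passes 120 N, or if a joint passes its speed limit or range.

## Working session

There is one attempt and no reset: what is moved stays moved. The work goes in short steps, Python scripts to look and compute and a tool call to move; the robot and the scene stay as the last step left them, time stands still between calls to the robot, and variables do not carry over. Pictures are saved under pics/ and viewed, at most 10 in all, crops included, and the job is handed in when it is done.

Besides the shell and the picture viewer there is one more tool, called after "Emit:" in YAML: its name, and indented under it one key for each argument. servo_tool: Moves the arm, as the interface text tells. Its arguments: {"type":"object","properties":{"targets":{"type":"array","items":{"type":"object","properties":{"x":{"type":"number"},"y":{"type":"number"},"z":{"type":"number"},"twist":{"type":"number"}}}},"jaw":{"type":"number"},"newtons":{"type":"number"}},"required":["targets"]}

```bash
mkdir -p pics; ls
python3 - <<'E'
from plant import manip, cams
import cv2
for n in("top","side"):
    cv2.imwrite(f"pics/{n}0.png",cams.get_image(n)); p=cams.camera_params(n); print(n,p)
print(manip.read_state())
E
```

```text
pics
top {'mtx': array([[446.47068603,   0.        , 322.14516719],
       [  0.        , 446.47068603, 242.23668975],
       [  0.        ,   0.        ,   1.        ]]), 'R': array([[-0.00543171, -0.99994211, -0.00928828],
       [-0.98978803,  0.00669919, -0.14238952],
       [ 0.1424435 ,  0.00842001, -0.98976712]]), 't': array([0.02105563, 0.59620021, 0.91573497])}
side {'mtx': array([[517.96358235,   0.        , 320.02728108],
       [  0.        , 517.96358235, 244.30165072],
       [  0.        ,   0.        ,   1.        ]]), 'R': array([[ 0.99484573, -0.10129221, -0.00467601],
       [-0.06255874, -0.57682451, -0.81446908],
       [ 0.07980213,  0.81056361, -0.58018811]]), 't': array([-0.57741546,  0.15247466,  1.04900878])}
{'clock': 0.1, 'joint_positions': array([ 1.24302330e+00,  4.23780901e-01,  1.63060971e+00, -5.81378201e-06,
        1.08863114e+00, -1.90180866e-02]), 'dq': array([ 0.0027471 , -0.00178611, -0.00222792,  0.00018482,  0.00051043,
        0.00051224]), 'effort': array([ 7.47914123e-05, -5.58419394e+01, -2.82449377e+01,  3.26349038e-05,
        2.92090379e-03,  1.27421274e-05]), 'tcp_pos': array([0.1897462 , 0.59497297, 0.23061467]), 'tcp_rot': array([-1.20743682e-04,  1.53763628e-01,  9.88107401e-01, -7.04277704e-04]), 'contact_force': array([ 0.11114334, -0.08838434, -0.74768147]), 'torque': array([ 0.02403128,  0.04985301, -0.02100042]), 'grasp_force': 0.0, 'grip_width': 0.9989006106545877}
```

View pics/top0.png

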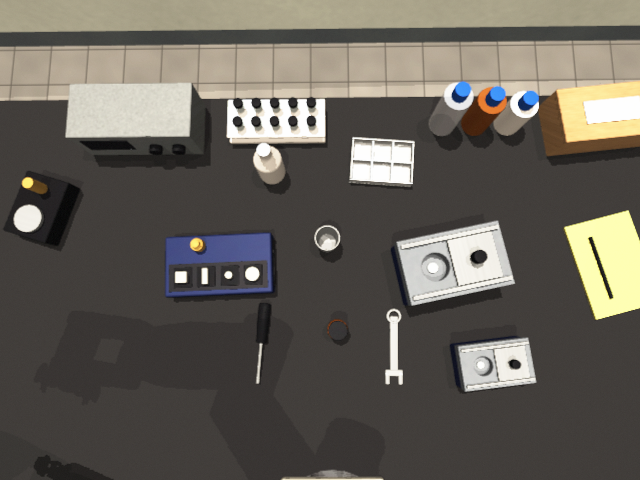

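View pics/side0.png

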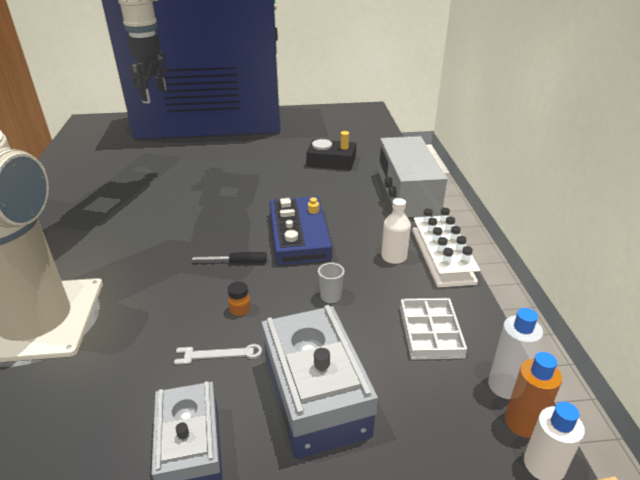

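The top view shows the large cell at about (455,263), with its well at (434,267) and knob at (479,257). The small look-alike cell is at (495,365). The keypad is at (220,265), with its keys left to right: square (181,277), bar (206,276), small (228,275), large (252,274). The jar is at (337,330) and the beaker at (327,240).

```bash
cat > h.py <<'E'
import numpy as np, cv2
from plant import manip, cams
def ray(n,uv):
    p=cams.camera_params(n); R=p["R"]; d=R.T@np.linalg.inv(p["mtx"])@np.array([*uv,1.]); return -R.T@p["t"],d
def onplane(n,uv,z):
    c,d=ray(n,uv); return c+d*(z-c[2])/d[2]
def tri(a,b):
    (c1,d1),(c2,d2)=ray("top",a),ray("side",b)
    s=np.linalg.lstsq(np.c_[d1,-d2],c2-c1,rcond=None)[0]; P,Q=c1+s[0]*d1,c2+s[1]*d2
    return (P+Q)/2,np.linalg.norm(P-Q)
def blobs(img,lo,hi,box,amin=15):
    x0,y0,x1,y1=box; m=cv2.inRange(img[y0:y1,x0:x1],lo,hi)
    n,_,st,ce=cv2.connectedComponentsWithStats(m)
    return [(np.round(ce[i]+[x0,y0],1),st[i,2:5]) for i in range(1,n) if st[i,4]>=amin]
E
python3 - <<'E'
from h import *
t=cv2.imread("pics/top0.png"); s=cv2.imread("pics/side0.png")
np.set_printoptions(precision=4,suppress=True)
print("keys top"); 
for c,a in blobs(t,(120,120,120),(255,255,255),(168,262,268,292)): print(c,a,onplane("top",c,.061))
print("keys side")
for c,a in blobs(s,(110,110,110),(255,255,255),(270,192,302,246)): print(c,a,onplane("side",c,.061))
print("knob")
for c,a in blobs(t,(0,0,0),(50,50,50),(460,240,500,275)): print(c,a,onplane("top",c,.146))
for c,a in blobs(s,(0,0,0),(60,60,60),(308,342,338,375)): print(c,a,onplane("side",c,.146))
print("keypad blue")
m=cv2.inRange(cv2.cvtColor(t,cv2.COLOR_BGR2HSV),(110,80,30),(130,255,255))[225:305,155:280]
pts=cv2.findNonZero(cv2.morphologyEx(m,cv2.MORPH_OPEN,np.ones((3,3))))
print(cv2.minAreaRect(pts))
a=cv2.resize(t[210:320,380:530],None,fx=4,fy=4,interpolation=cv2.INTER_CUBIC); b=cv2.resize(t[225:305,155:285],None,fx=4,fy=4,interpolation=cv2.INTER_CUBIC)
b=cv2.copyMakeBorder(b,0,0,0,a.shape[1]-b.shape[1],cv2.BORDER_CONSTANT)
o=np.vstack([a,b]);print(o.shape);cv2.imwrite("pics/c1.png",o[:, :])
E
```

```text
keys top
[251.7 273.4] [ 15  15 169] [0.529  0.1647 0.061 ]
[204.2 275.6] [  7  16 103] [0.525 0.264 0.061]
[180.5 276.5] [ 12  12 141] [0.5234 0.3135 0.061 ]
[227.9 274.4] [ 8  8 53] [0.5272 0.2144 0.061 ]
keys side
[285.3 201.7] [ 11  11 100] [0.5241 0.3074 0.061 ]
[287.  212.3] [ 15   8 107] [0.5258 0.2565 0.061 ]
[288.9 223.1] [ 8  9 55] [0.5279 0.2078 0.061 ]
[290.8 235.1] [ 14  13 141] [0.5296 0.1572 0.061 ]
knob
[478.2 256.4] [ 16  13 151] [ 0.5523 -0.2796  0.146 ]
keypad blue
((62.981441497802734, 39.59175109863281), (60.57381820678711, 108.61511993408203), 87.39744567871094)
(760, 600, 3)
```

View pics/c1.png

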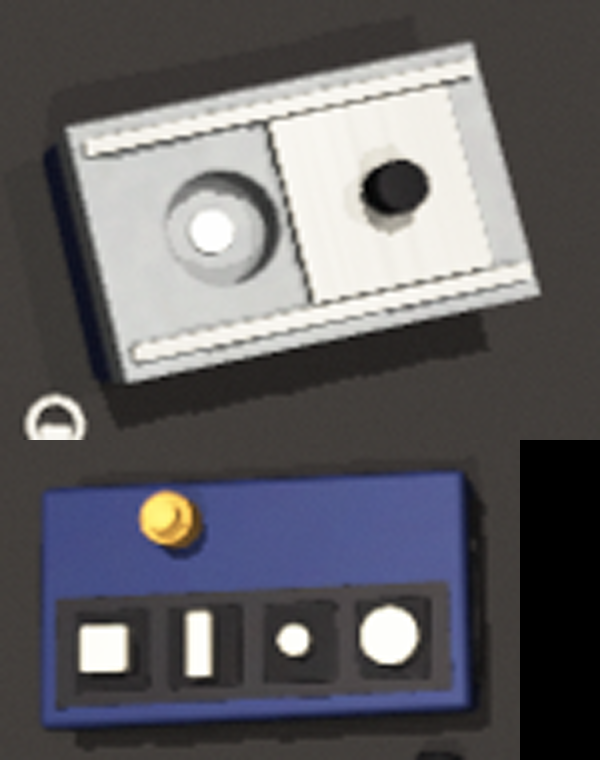

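The crop shows four clean cell corners at about (397,242), (498,221), (515,284) and (412,305) px, with the cover roughly half open. The keys are in the order square, bar, small, large from the left.

Run:
```python
from h import *
np.set_printoptions(precision=4,suppress=True)
f=lambda u,v,z:onplane("top",(380+u/4,210+v/4),z)[:2]
A,B,C,D=[f(*p,.1) for p in((68,128),(472,43),(540,295),(128,382))]
print(A,B,C,D,[np.linalg.norm(p-q) for p,q in((A,B),(B,C),(C,D),(D,A))])
y=(A+D-B-C);y/=np.linalg.norm(y);x=np.array([y[1],-y[0]]);c=(A+B+C+D)/4
print("c",c,"y",y,np.degrees(np.arctan2(y[1],y[0])))
loc=lambda P:np.array([(P[:2]-c)@x,(P[:2]-c)@y])
k=onplane("top",(478.2,256.4),.146);print("knob",k,loc(k))
k2=onplane("top",(380+397/4,210+186/4),.146);print(k2,loc(k2))
print("edge",loc((f(268,122,.112)+f(312,302,.112))/2))
print("well",loc(f(221,226,.1)))
print("knob closed",c+.04*y)
```

```text
[ 0.5875 -0.1339] [ 0.6296 -0.3392] [ 0.5023 -0.365 ] [ 0.4608 -0.1597] [np.float64(0.20962619072209676), np.float64(0.12985550682609617), np.float64(0.20947316162089213), np.float64(0.12939380854234964)]
c [ 0.5451 -0.2494] y [-0.1996  0.9799] 101.51220013752064
knob [ 0.5523 -0.2796  0.146 ] [ 0.0011 -0.031 ]
[ 0.5521 -0.2815  0.146 ] [ 0.0005 -0.0328]
edge [0.0005 0.0097]
well [0.0008 0.0414]
knob closed [ 0.5371 -0.2102]
```

Emit:
servo_tool:
  targets:
    - {"x": -0.04, "y": -0.03, "twist": 0.0}
    - {"x": -0.04, "y": -0.03, "twist": 0.1}
    - {"x": -0.04, "y": -0.03, "twist": 0.1}
    - {"x": -0.04, "y": -0.03, "twist": 0.1}
    - {"x": -0.04, "y": -0.03, "twist": 0.1}
  jaw: 255
  newtons: 40

```text
invalid input
```

Emit:
servo_tool:
  targets:
    - {"x": -0.04, "y": -0.03, "z": 0, "twist": 0}
    - {"x": -0.04, "y": -0.03, "z": 0, "twist": 0.1}
    - {"x": -0.04, "y": -0.03, "z": 0, "twist": 0.1}
    - {"x": -0.04, "y": -0.03, "z": 0, "twist": 0.1}
    - {"x": -0.04, "y": -0.03, "z": 0, "twist": 0.1}
  jaw: 255
  newtons: 40

```text
clock: 0.6
tcp_pos: [0.3094, 0.3756, 0.2311]
tcp_rot: [0.0, 0.349, 0.937, -0.0]
contact_force: [1.1, 0.1, 0.4]
grip_width: 0.144
grasp_force: 0.0
```

Emit:
servo_tool:
  targets:
    - {"x": -0.04, "twist": 0.13}
    - {"x": -0.04, "twist": 0.13}
    - {"x": -0.04, "twist": 0.13}
    - {"x": -0.04, "twist": 0.13}
    - {"x": -0.04, "twist": 0.13}
    - {"x": -0.05}
    - {"x": -0.05}
    - {"x": -0.05}
    - {"x": -0.05}
    - {"x": -0.05}
    - {"x": -0.05}
    - {"x": 0}
    - {"x": 0}

```text
invalid input
```

```bash
cat >> h.py <<'E'
from scipy.spatial.transform import Rotation
def delta(P,yaw=None):
    s=manip.read_state(); w,x,y,z=s["tcp_rot"]; R=Rotation.from_quat([x,y,z,w])
    X=R.as_matrix()[:,0]; a=np.degrees(np.arctan2(X[1],X[0]))
    print("clock",s["clock"],"tcp",s["tcp_pos"].round(4),"yaw",a.round(2),"delta tool",R.inv().apply(np.array(P)-s["tcp_pos"]).round(4),"F",s["contact_force"].round(2))
E
python3 -c "
from h import *
delta([.5601,-.3229,.126])"
```

```text
clock 0.6 tcp [0.3094 0.3756 0.2311] yaw 139.16 delta tool [-0.6465 -0.3644  0.1052] F [1.15 0.1  0.4 ]
```

Emit:
servo_tool:
  targets:
    - {"x": -0.04, "y": 0, "z": 0, "twist": 0.13}
    - {"x": -0.04, "y": 0, "z": 0, "twist": 0.13}
    - {"x": -0.04, "y": 0, "z": 0, "twist": 0.13}
    - {"x": -0.04, "y": 0, "z": 0, "twist": 0.13}
    - {"x": -0.04, "y": 0, "z": 0, "twist": 0.13}
    - {"x": -0.05, "y": 0, "z": 0, "twist": 0}
    - {"x": -0.05, "y": 0, "z": 0, "twist": 0}
    - {"x": -0.05, "y": 0, "z": 0, "twist": 0}
    - {"x": -0.05, "y": 0, "z": 0, "twist": 0}
    - {"x": -0.05, "y": 0, "z": 0, "twist": 0}
    - {"x": -0.05, "y": 0, "z": 0, "twist": 0}
    - {"x": 0, "y": 0, "z": 0, "twist": 0}
    - {"x": 0, "y": 0, "z": 0, "twist": 0}

```text
clock: 1.9
tcp_pos: [0.4828, -0.079, 0.2309]
tcp_rot: [-0.0, 0.63, 0.777, -0.0]
contact_force: [-0.4, 1.1, 0.2]
grip_width: 0.0
grasp_force: 0.0
```

```bash
python3 -c "
from h import *
delta([.5601,-.3229,.126])"
```

```text
clock 1.9 tcp [ 0.4828 -0.079   0.2309] yaw 101.96 delta tool [-0.2547  0.0252  0.1047] F [-0.37  1.12  0.17]
```

Emit:
servo_tool:
  targets:
    - {"x": -0.04, "y": 0.005, "z": 0, "twist": 0}
    - {"x": -0.04, "y": 0.005, "z": 0, "twist": 0}
    - {"x": -0.04, "y": 0.005, "z": 0, "twist": 0.008}
    - {"x": -0.04, "y": 0.005, "z": 0, "twist": 0}
    - {"x": -0.04, "y": 0.005, "z": 0, "twist": 0}
    - {"x": -0.04, "y": 0, "z": 0, "twist": 0}
    - {"x": -0.015, "y": 0, "z": 0, "twist": 0}
    - {"x": 0, "y": 0, "z": 0, "twist": 0}
    - {"x": 0, "y": 0, "z": 0.02, "twist": 0}
    - {"x": 0, "y": 0, "z": 0.03, "twist": 0}
    - {"x": 0, "y": 0, "z": 0, "twist": 0}
    - {"x": 0, "y": 0, "z": 0, "twist": 0}

```text
clock: 3.1
tcp_pos: [0.56, -0.3203, 0.1813]
tcp_rot: [-0.001, 0.631, 0.776, -0.0]
contact_force: [0.2, -0.7, 0.1]
grip_width: -0.001
grasp_force: 0.0
```

```bash
python3 -c "
from h import *
delta([.5601,-.3229,.126])
cv2.imwrite('pics/t1.png',cv2.resize(cams.get_image('top')[200:330,370:540],None,fx=3,fy=3));cv2.imwrite('pics/s1.png',cv2.resize(cams.get_image('side')[230:460,220:420],None,fx=2.5,fy=2.5))
a=cv2.imread('pics/t1.png');b=cv2.imread('pics/s1.png')
b=cv2.resize(b,(int(390/b.shape[0]*b.shape[1]),390));o=np.hstack([a,b]);print(o.shape);cv2.imwrite('pics/m1.png',o[:,:800])"
```

```text
clock 3.1 tcp [ 0.56   -0.3203  0.1813] yaw 101.78 delta tool [-0.0026 -0.0004  0.0553] F [ 0.22 -0.71  0.11]
(390, 849, 3)
```

View pics/m1.png

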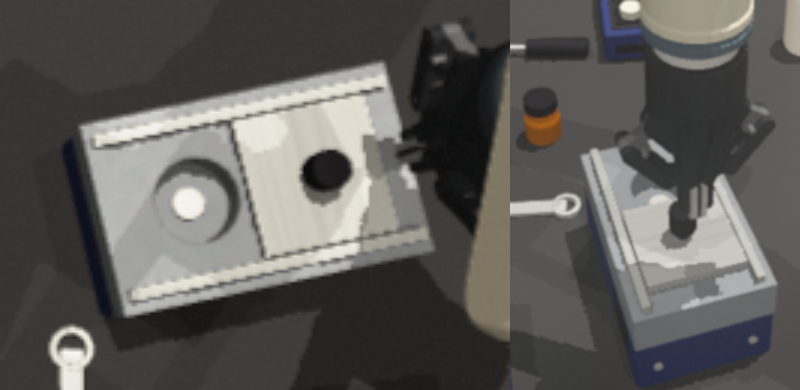

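The tips stand behind the knob on its -y side, at about (405,150) in the left panel against the knob at (327,170). They are clear of it and in line with it, so I'll lower beside it.

Emit:
servo_tool:
  targets:
    - {"x": -0.003, "y": 0, "z": 0.02, "twist": 0}
    - {"x": 0, "y": 0, "z": 0.02, "twist": 0}
    - {"x": 0, "y": 0, "z": 0.014, "twist": 0}
    - {"x": 0, "y": 0, "z": 0, "twist": 0}
    - {"x": 0.006, "y": 0, "z": 0, "twist": 0}
    - {"x": 0.006, "y": 0, "z": 0, "twist": 0}
    - {"x": 0.004, "y": 0, "z": 0, "twist": 0}
    - {"x": 0.004, "y": 0, "z": 0, "twist": 0}
    - {"x": 0.004, "y": 0, "z": 0, "twist": 0}
    - {"x": 0.004, "y": 0, "z": 0, "twist": 0}
    - {"x": 0, "y": 0, "z": 0, "twist": 0}

```text
clock: 4.3
tcp_pos: [0.5552, -0.2974, 0.1276]
tcp_rot: [0.0, 0.631, 0.775, 0.0]
contact_force: [0.1, -0.0, 0.0]
grip_width: -0.002
grasp_force: 0.2
```

Emit:
servo_tool:
  targets:
    - {"x": 0.004, "y": 0, "z": 0, "twist": 0}
    - {"x": 0.004, "y": 0, "z": 0, "twist": 0}
    - {"x": 0.004, "y": 0, "z": 0, "twist": 0}
    - {"x": 0.004, "y": 0, "z": 0, "twist": 0}
    - {"x": 0.004, "y": 0, "z": 0, "twist": 0}

```text
clock: 4.8
tcp_pos: [0.5511, -0.278, 0.1274]
tcp_rot: [0.0, 0.631, 0.775, 0.0]
contact_force: [0.8, -2.1, 0.3]
grip_width: 0.005
grasp_force: 1.2
```

```bash
python3 -c "
from h import *
delta([.5371,-.2102,.127])
cv2.imwrite('pics/t2.png',cv2.resize(cams.get_image('top')[200:330,370:540],None,fx=4,fy=4))"
```

```text
clock 4.8 tcp [ 0.5511 -0.278   0.1274] yaw 101.69 delta tool [ 0.0692 -0.      0.0004] F [ 0.77 -2.07  0.29]
```

View pics/t2.png

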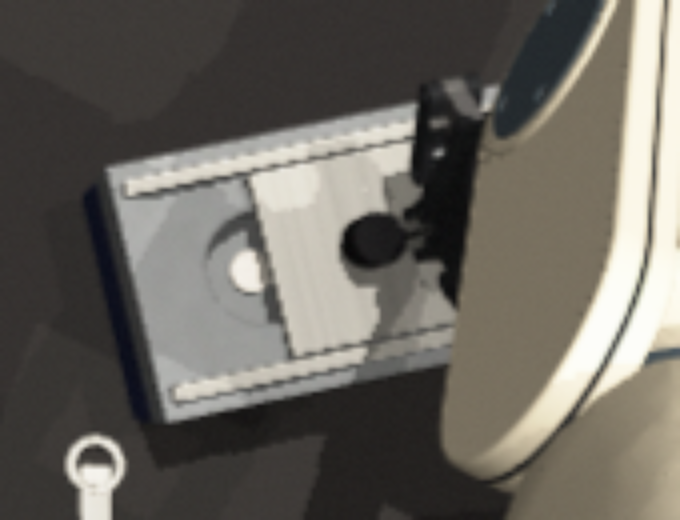

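The knob has moved with the tips and is now at (374,240) in the crop. The cover's leading edge is over the well's rim at about (271,268), and the force is 2.2 N, as expected. About 48 mm is left to go.

Emit:
servo_tool:
  targets:
    - {"x": 0.004, "y": 0, "z": 0, "twist": 0}
    - {"x": 0.004, "y": 0, "z": 0, "twist": 0}
    - {"x": 0.004, "y": 0, "z": 0, "twist": 0}
    - {"x": 0.004, "y": 0, "z": 0, "twist": 0}
    - {"x": 0.004, "y": 0, "z": 0, "twist": 0}
    - {"x": 0.004, "y": 0, "z": 0, "twist": 0}
    - {"x": 0.004, "y": 0, "z": 0, "twist": 0}
    - {"x": 0.004, "y": 0, "z": 0, "twist": 0}
    - {"x": 0.004, "y": 0, "z": 0, "twist": 0}
    - {"x": 0.002, "y": 0, "z": 0, "twist": 0}

```text
clock: 5.85
tcp_pos: [0.5432, -0.2406, 0.1273]
tcp_rot: [-0.0, 0.631, 0.775, 0.0]
contact_force: [1.8, -2.1, -0.2]
grip_width: 0.003
grasp_force: 1.1
```

Emit:
servo_tool:
  targets:
    - {"x": 0.002, "y": 0, "z": 0, "twist": 0}
    - {"x": 0.002, "y": 0, "z": 0, "twist": 0}

```text
clock: 6.05
tcp_pos: [0.5425, -0.237, 0.1273]
tcp_rot: [0.0, 0.631, 0.775, -0.0]
contact_force: [2.2, -1.7, -0.2]
grip_width: 0.002
grasp_force: 1.1
```

Emit:
servo_tool:
  targets:
    - {"x": 0.001, "y": 0, "z": 0, "twist": 0}
    - {"x": 0.001, "y": 0, "z": 0, "twist": 0}

```text
clock: 6.25
tcp_pos: [0.5421, -0.2351, 0.1273]
tcp_rot: [-0.0, 0.631, 0.775, -0.0]
contact_force: [0.7, -1.4, -0.8]
grip_width: 0.004
grasp_force: 1.0
```

Emit:
servo_tool:
  targets:
    - {"x": 0.001, "y": 0, "z": 0, "twist": 0}
    - {"x": 0.001, "y": 0, "z": 0, "twist": 0}

```text
clock: 6.45
tcp_pos: [0.5417, -0.2332, 0.1273]
tcp_rot: [-0.0, 0.631, 0.775, 0.0]
contact_force: [0.7, -1.9, -0.6]
grip_width: 0.0
grasp_force: 1.0
```

Emit:
servo_tool:
  targets:
    - {"x": 0.001, "y": 0, "z": 0, "twist": 0}
    - {"x": 0.001, "y": 0, "z": 0, "twist": 0}

```text
clock: 6.65
tcp_pos: [0.5418, -0.2328, 0.1274]
tcp_rot: [0.001, 0.631, 0.776, -0.001]
contact_force: [2.0, -13.3, -5.0]
grip_width: -0.003
grasp_force: 6.4
```

Emit:
servo_tool:
  targets:
    - {"x": 0.001, "y": 0, "z": 0, "twist": 0}
    - {"x": 0, "y": 0, "z": 0, "twist": 0}

```text
clock: 6.85
tcp_pos: [0.5418, -0.2328, 0.1274]
tcp_rot: [0.002, 0.631, 0.776, -0.001]
contact_force: [1.9, -13.8, -5.1]
grip_width: -0.0
grasp_force: 6.9
```

The tips stopped dead 0.017 along the cell's y with the force at 13 N, which is the stop position I predicted. I'll back off and rise.

Emit:
servo_tool:
  targets:
    - {"x": -0.004, "y": 0, "z": 0, "twist": 0}
    - {"x": -0.01, "y": 0, "z": 0, "twist": 0}
    - {"x": -0.015, "y": 0, "z": 0, "twist": 0}
    - {"x": 0, "y": 0, "z": -0.03, "twist": 0}
    - {"x": 0, "y": 0, "z": -0.04, "twist": 0}
    - {"x": 0, "y": 0, "z": -0.035, "twist": 0}
    - {"x": 0, "y": 0, "z": 0, "twist": 0}
    - {"x": 0.05, "y": 0, "z": 0, "twist": 0}
    - {"x": 0.05, "y": 0, "z": 0, "twist": 0}
    - {"x": 0.05, "y": 0, "z": 0, "twist": 0}
    - {"x": 0.05, "y": 0, "z": 0, "twist": 0}
    - {"x": 0.05, "y": 0, "z": 0, "twist": 0}
    - {"x": 0.05, "y": 0, "z": 0, "twist": 0}
    - {"x": 0.05, "y": 0, "z": 0, "twist": 0}
    - {"x": 0, "y": 0, "z": 0, "twist": 0}
    - {"x": 0, "y": 0, "z": 0, "twist": 0}

```text
clock: 8.45
tcp_pos: [0.4759, 0.0848, 0.232]
tcp_rot: [-0.0, 0.63, 0.776, -0.0]
contact_force: [0.0, -1.1, 1.6]
grip_width: -0.001
grasp_force: 0.0
```

```bash
python3 -c "
from h import *
delta([.524,.312,.09])
t=cams.get_image('top');cv2.imwrite('pics/t3f.png',t)
cv2.imwrite('pics/t3.png',cv2.resize(t[200:350,140:540],None,fx=2,fy=2))
c=np.array([.5451,-.2494]);y=np.array([-.1996,.9799])
for p,a in blobs(t,(0,0,0),(50,50,50),(425,245,475,285),60): print(p,a,(onplane('top',p,.146)[:2]-c)@y)
"
```

```text
clock 8.45 tcp [0.4759 0.0848 0.232 ] yaw 101.86 delta tool [0.2124 0.0939 0.1418] F [ 0.02 -1.05  1.64]
[439.4 264.9] [ 15  13 148] 0.044826670250487456
```

View pics/t3.png

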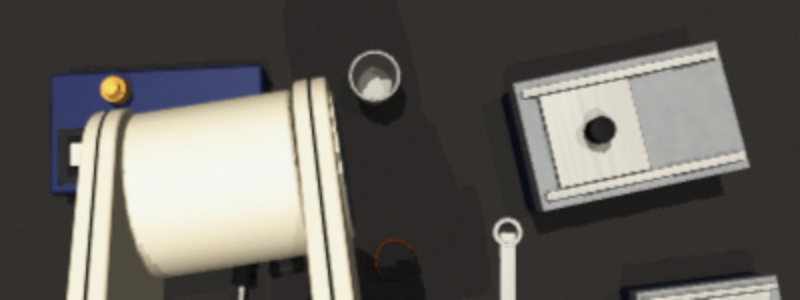

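The cover is over the well. Its plate edge is at about (541–560, 95–187) in the crop, well past the well, and nothing else has moved. Next is the square key.

Emit:
servo_tool:
  targets:
    - {"x": 0, "y": 0, "z": 0, "twist": 0.085}
    - {"x": 0, "y": 0, "z": 0, "twist": 0.085}
    - {"x": 0.045, "y": 0.011, "z": 0, "twist": 0}
    - {"x": 0.045, "y": 0.011, "z": 0, "twist": 0}
    - {"x": 0.045, "y": 0.011, "z": 0, "twist": 0}
    - {"x": 0.045, "y": 0.011, "z": 0, "twist": 0}
    - {"x": 0.045, "y": 0.012, "z": 0, "twist": 0}
    - {"x": 0, "y": 0, "z": 0, "twist": 0}
    - {"x": 0, "y": 0, "z": 0.04, "twist": 0}
    - {"x": 0, "y": 0, "z": 0.04, "twist": 0}
    - {"x": 0, "y": 0, "z": 0.03, "twist": 0}
    - {"x": 0, "y": 0, "z": 0, "twist": 0}
    - {"x": 0, "y": 0, "z": 0, "twist": 0}

```text
clock: 9.8
tcp_pos: [0.5252, 0.3093, 0.1223]
tcp_rot: [-0.0, 0.696, 0.718, -0.001]
contact_force: [0.4, 0.3, 0.1]
grip_width: -0.001
grasp_force: 0.0
```

```bash
python3 -c "
from h import *
delta([.524,.312,.07])
s=cams.get_image('side');t=cams.get_image('top')
o=np.hstack([cv2.resize(t[220:310,150:290],(560,360))[:,:400],cv2.resize(s[170:260,240:340],(400,360))]);cv2.imwrite('pics/m4.png',o)"
```

```text
clock 9.8 tcp [0.5252 0.3093 0.1223] yaw 91.83 delta tool [ 0.0028 -0.0011  0.0523] F [0.45 0.32 0.12]
```

View pics/m4.png

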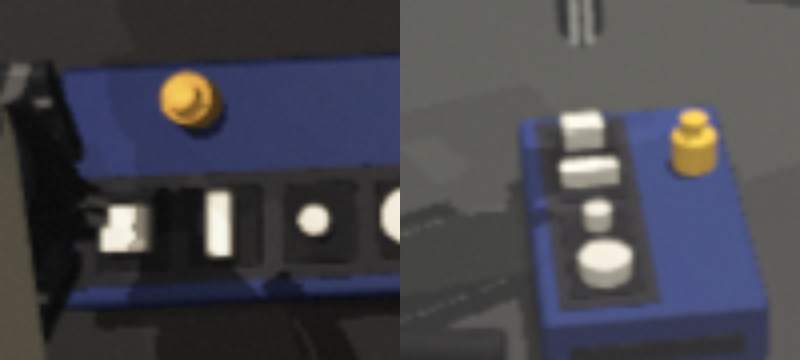

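In the right panel the tips hang above the square key, at (578,40) over the key at (582,130). I'll lower, then press in small steps.

Emit:
servo_tool:
  targets:
    - {"x": 0.003, "y": -0.001, "z": 0.02, "twist": 0}
    - {"x": 0, "y": 0, "z": 0.02, "twist": 0}
    - {"x": 0, "y": 0, "z": 0.014, "twist": 0}
    - {"x": 0, "y": 0, "z": 0.003, "twist": 0}
    - {"x": 0, "y": 0, "z": 0, "twist": 0}

```text
clock: 10.4
tcp_pos: [0.5237, 0.3139, 0.0658]
tcp_rot: [0.0, 0.695, 0.719, 0.0]
contact_force: [-0.7, 0.4, -0.0]
grip_width: 0.002
grasp_force: 0.0
```

Emit:
servo_tool:
  targets:
    - {"x": 0, "y": 0, "z": 0.002, "twist": 0}
    - {"x": 0, "y": 0, "z": 0.002, "twist": 0}
    - {"x": 0, "y": 0, "z": 0.001, "twist": 0}
    - {"x": 0, "y": 0, "z": 0, "twist": 0}

```text
clock: 10.8
tcp_pos: [0.5237, 0.314, 0.0606]
tcp_rot: [0.0, 0.695, 0.719, 0.0]
contact_force: [0.3, -0.2, 0.4]
grip_width: 0.002
grasp_force: 0.5
```

Emit:
servo_tool:
  targets:
    - {"x": 0, "y": 0, "z": 0.001, "twist": 0}
    - {"x": 0, "y": 0, "z": 0.001, "twist": 0}
    - {"x": 0, "y": 0, "z": 0.001, "twist": 0}
    - {"x": 0, "y": 0, "z": 0, "twist": 0}

```text
clock: 11.2
tcp_pos: [0.5237, 0.314, 0.0575]
tcp_rot: [0.0, 0.695, 0.719, 0.0]
contact_force: [0.8, 0.3, 2.4]
grip_width: 0.002
grasp_force: 1.3
```

Emit:
servo_tool:
  targets:
    - {"x": 0, "y": 0, "z": 0.001, "twist": 0}
    - {"x": 0, "y": 0, "z": 0.001, "twist": 0}
    - {"x": 0, "y": 0, "z": 0, "twist": 0}

```text
clock: 11.5
tcp_pos: [0.5236, 0.314, 0.0554]
tcp_rot: [0.0, 0.695, 0.719, 0.0]
contact_force: [1.0, 0.8, 3.6]
grip_width: -0.005
grasp_force: 1.8
```

Emit:
servo_tool:
  targets:
    - {"x": 0, "y": 0, "z": 0.001, "twist": 0}
    - {"x": 0, "y": 0, "z": 0, "twist": 0}

```text
clock: 11.7
tcp_pos: [0.5237, 0.314, 0.055]
tcp_rot: [0.0, 0.695, 0.719, 0.0]
contact_force: [0.1, 0.3, 8.5]
grip_width: -0.001
grasp_force: 4.1
```

The key is at the bottom, with z at 0.055 and the force just past 4 N. I'll release and withdraw.

Emit:
servo_tool:
  targets:
    - {"x": 0, "y": 0, "z": -0.003, "twist": 0}
    - {"x": 0, "y": 0, "z": -0.005, "twist": 0}
    - {"x": 0, "y": 0, "z": -0.02, "twist": 0}
    - {"x": 0, "y": 0, "z": -0.04, "twist": 0}
    - {"x": 0, "y": 0, "z": -0.05, "twist": 0}
    - {"x": 0, "y": 0, "z": -0.05, "twist": 0}
    - {"x": 0.04, "y": -0.03, "z": 0, "twist": 0}
    - {"x": 0.04, "y": -0.03, "z": 0, "twist": 0}
    - {"x": 0.04, "y": -0.03, "z": 0, "twist": 0}
    - {"x": 0.04, "y": -0.03, "z": 0, "twist": 0}
    - {"x": 0.03, "y": -0.03, "z": 0, "twist": 0}
    - {"x": 0, "y": 0, "z": 0, "twist": 0}
    - {"x": 0, "y": 0, "z": 0, "twist": 0}
    - {"x": 0, "y": 0, "z": 0, "twist": 0}
    - {"x": 0, "y": 0, "z": 0, "twist": 0}

```text
clock: 13.2
tcp_pos: [0.3678, 0.4974, 0.2221]
tcp_rot: [0.0, 0.696, 0.718, -0.0]
contact_force: [-0.2, 0.0, -0.2]
grip_width: -0.0
grasp_force: 0.0
```

```bash
python3 -c "
from h import *
delta([.52,.31,.2])
t=cams.get_image('top')
for c,a in blobs(t,(120,120,120),(255,255,255),(168,262,268,292)): print(c,a)
cv2.imwrite('pics/t5.png',t)"
```

```text
clock 13.2 tcp [0.3678 0.4974 0.2221] yaw 91.85 delta tool [-0.1922  0.1461  0.0222] F [-0.23  0.02 -0.16]
[251.7 273.4] [ 15  15 169]
[204.3 275.4] [  7  16 100]
[180.5 276.5] [ 12  12 141]
[227.9 274.5] [ 8  8 52]
```

View pics/t5.png

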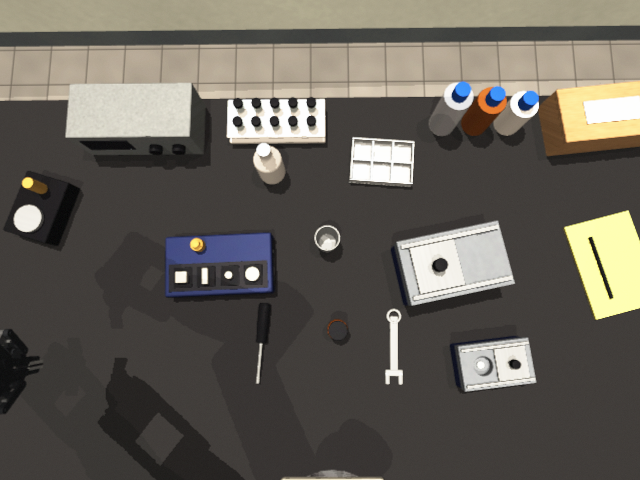

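The picture shows the cover shut (knob at (439,265), well hidden). The four keys are back up at their first pixel positions, and all the bystanders are where they were.

```bash
python3 -c "
from plant import ticket
print(ticket.hand_in())"
```

```text
the job is handed in; nothing more can be done
None
```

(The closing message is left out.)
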